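# Pack the lesson kit box

## Robot

A 6-joint arm with a two-finger parallel gripper is mounted at the origin on the work surface. World frame = base frame: x ahead of the robot, y to its left, z up, the work surface at z = 0. Lengths are in mm, angles in degrees, forces in N, time in s.
With the tool pointing down it reaches from about 275 to 725 mm from the base axis. Payload 15.9 kg.
Tool frame: the origin (TCP) lies on the centre line of the jaws, within the pads' length; the fingertips stand 22 mm ahead of it and the grasp point (between the pads) lies 3 mm ahead of it; z points along the fingers, y is the line along which they close (so a half turn about z gives the same grasp; the last joint's range is limited). The gripper opens to 85 mm and grips with 20 to 120 N. Pads are 22 mm wide; open, the fingers measure 114 mm over their backs; the gripper's body (76 mm by 85 mm) begins 54 mm behind the grasp point. The pads swing forward as they close: fully open they stand 13 mm farther back than shut.
Start: joints at [69.041, 12.198, -1.971, 75.831, 0, 90], TCP at [178.841, 466.906, 253.306] pointing down, gripper open.
Joint ranges: [-170.91, 170.91], [-42.67, 98.43], [-65.05, 77.54], [-120.47, 116.71], [-90, 82.35], [-180, 180]. Speed limits (degrees/s): [108.29, 108.29, 136.94, 147.25, 180, 180].

## Interface

Orientations are given as a 3x3 rotation matrix whose columns are the frame's x, y, z axes.
In Python, from rig import get_obs, vision, robot gives the robot as it stands.
- The arm moves only by the tool arm_command, never from a script. Its argument "increments" is a list of rows, each a list of 3 entries, a list of its own where there are three numbers: the opening in per cent of the stroke, from 0 (shut) to 100 (fully open), then the shift along the tool's x, y, z in m, then the turn, a rotation vector about the tool's x, y, z in rad. A call has 1 to 5 rows; each row shifts and turns the commanded pose from where the row before left it, along the tool's axes as they then stand; what a row does not reach is not made up. A row lasts 1/8 s, in which the tool goes at most 62.5 mm and 10.7 degrees, less where a joint would pass 70% of its speed; a pose out of reach is approached as far as the arm can. A call with a gripper value outside its range is refused whole. The fingers move at their own pace and stop on an object; "newtons" is the grip in N (left out, the last holds). Time passes only in rows, so rows that do not move let the fingers close. It gives the time, the measured TCP pose, the force, the opening and the grip force at its end, in the units of the state.
- get_obs(): the state, without advancing time (a new reading comes with each control period).
- vision.snapshot(name): name is "scene" or "top"; returns the picture (420x560x3 uint8, red, green, blue); there is no depth.
- vision.camera_model(name): a dict with "fx", "fy", "cx", "cy" (pixels), "extrinsics" (4x4, takes a point from camera to world coordinates). Camera axes: x right, y up, looking along -z (the intrinsics and any distortion apply to the point x, -y, -z); pixel columns grow to the right and rows downward; lengths in mm; the calibration is good to about 2 mm. A picture is of the moment at which its call begins. camera_model takes no time and is no camera call.
- robot.sign_off(): hands the job in; it is judged then, once.
Trained networks look in the newest picture that a camera, given by its name, has taken for a name from the list of things; names that differ only in an ending like _2 or _b are one class to them, and where a whole thing is asked for, a point or a joint stands for the part that bears it (a point fixed in the world has none). Each returns a list of dicts, best first, with "conf" (0 to 1); they miss things now and then, are a little off and sometimes report something else, mostly with a low value. They report only what shows in the picture. A call takes as long as a camera call. They do not tell look-alikes from the thing itself.
- vision.silhouettes(name, camera): "pixels" (420x560 bool, what is visible of it) and "extent" ([centre column, centre row, width, height] in pixels, round what is visible of it).
The state is a dict: "time": time; "joint_pos": joint angles; "qd": joint speeds; "joint_efforts": joint torques, N m; "tcp_pos": TCP position; "eef_rot": TCP orientation; "force": force on the tool from outside, world axes, zero at the start; "wrist_torque": the same for the moment, N m; "width": finger opening in mm; "finger_force": force on a finger pad.
Only numpy, scipy, OpenCV 4.12 (cv2) and the standard library are available. Lean on these libraries where they do the work, as an engineer would, in place of code of your own. Each camera call takes 0.05 s, during which the arm holds its last target. There are 200 camera calls.

## Task

Pack the lesson kit into the wooden box: the stopwatch goes flat, face up, into the notched tray with its side button in the notch, the square sharpening tin into the square pocket, the egg cup with chalk upright into the plain round pocket, and the board duster, felt down, into the long pocket, each fully down in its pocket and let go. The round tin and the empty egg cup do not belong to the kit: leave them standing where they are.

Things in the scene. Friction and masses are not known exactly. Their poses are not given: they have to be found in the camera images.
- stopwatch: Loose black plastic stopwatch lying flat, face up: a disc 48 mm in diameter and 22 mm thick with a white dial and one grey button on its side, 8 mm wide, sticking out 12 mm (tip 36 mm from the centre, from 1 to 13 mm above the underside). About 60 g. Origin: centre of the disc's underside; z up; the button points along +x.
- square_tin: Loose square steel sharpening tin, 40 x 40 mm and 32 mm tall, with a dark seam and a small dark spot on top. About 90 g. Origin: centre of its underside; z up; x and y square to its sides.
- chalk_cup: Loose green ceramic egg cup with three white chalk sticks fixed in it: round foot 38 mm across, thin stem, bowl 46 mm across with upright sides from 29 to 46 mm height; the chalk reaches 60 mm height. About 90 g. Origin: centre of the foot's underside; z up.
- duster: Loose board duster: a block 70 mm long (x), 30 mm wide (y) and 36 mm tall, dark felt below (14 mm) and a wooden back above. About 80 g. Origin: centre of its underside; z up.
- tray_notched: Fixed wooden tray 92 x 92 x 11 mm, one of four set 2 x 2 (93 mm apart, any order) in a box with 16 mm walls, about level with the tray tops. Origin: centre of underside; z up, x and y along its sides. Pocket 8 mm deep (floor 3 mm above the origin), centred: a round pocket 59 mm across with a notch 20 mm wide that runs from it towards +x to 42 mm from the centre. For the stopwatch.
- tray_square: Fixed wooden tray 92 x 92 x 11 mm, one of four set 2 x 2 (93 mm apart, any order) in a box with 16 mm walls, about level with the tray tops. Origin: centre of underside; z up, x and y along its sides. Pocket 8 mm deep (floor 3 mm above the origin), centred: a square pocket 52 x 52 mm. For the square tin.
- tray_round: Fixed wooden tray 92 x 92 x 11 mm, one of four set 2 x 2 (93 mm apart, any order) in a box with 16 mm walls, about level with the tray tops. Origin: centre of underside; z up, x and y along its sides. Pocket 8 mm deep (floor 3 mm above the origin), centred: a plain round pocket 52 mm across, no notch. For the egg cup with chalk.
- tray_long: Fixed wooden tray 92 x 92 x 11 mm, one of four set 2 x 2 (93 mm apart, any order) in a box with 16 mm walls, about level with the tray tops. Origin: centre of underside; z up, x and y along its sides. Pocket 8 mm deep (floor 3 mm above the origin), centred: an oblong pocket 82 mm (along x) by 42 mm (along y). For the duster.
- round_tin: Look-alike, to be left alone: a loose round steel tin, 36 mm in diameter and 32 mm tall. Origin: centre of its underside; z up.
- empty_cup: Look-alike, to be left alone: a loose green egg cup of the same form as the one with chalk (46 mm across, 46 mm tall) but empty. Origin: centre of the foot's underside; z up.
Mind the look-alikes: they are no part of the job. Leave any blue look-alike of the square_tin alone. What is shaped like the stopwatch but blue is not meant.

How it is judged (in metres and radians):
At the end, for the whole second after the job is handed in: Each kit thing is upright (0.08 rad) and at rest in its own tray: within 12 mm of its centre, underside within 2.5 mm of the pocket floor; the stopwatch's button along the notch within 0.45 rad. Round tin and empty cup stand at rest, upright (0.15 rad), within 30 mm of their start (horizontal distance between stopwatch and tray_notched below 0.012 m and z of stopwatch in the frame of tray_notched between 0 and 0.0055 m and angle between each of stopwatch, square_tin, chalk_cup, duster's own z axis and vertical below 0.08 rad and linear speed of each of stopwatch, square_tin, chalk_cup, duster, round_tin, empty_cup below 0.02 m/s and horizontal distance between square_tin and tray_square below 0.012 m and z of square_tin in the frame of tray_square between 0 and 0.0055 m and horizontal distance between chalk_cup and tray_round below 0.012 m and z of chalk_cup in the frame of tray_round between 0 and 0.0055 m and horizontal distance between duster and tray_long below 0.012 m and z of duster in the frame of tray_long between 0 and 0.0055 m and angle between the x axis of stopwatch and the x axis of tray_notched, either way round below 0.45 rad and distance of each of round_tin, empty_cup from where it was at the start of the episode below 0.03 m and angle between each of round_tin, empty_cup's own z axis and vertical below 0.15 rad); the robot touches nothing.
It fails at once if the round tin is moved more than 30 mm or knocked over (distance of round_tin from where it was at the start of the episode above 0.03 m or angle between round_tin's own z axis and vertical above 0.5 rad).
It fails at once if the empty egg cup is moved more than 30 mm or knocked over (distance of empty_cup from where it was at the start of the episode above 0.03 m or angle between empty_cup's own z axis and vertical above 0.5 rad).
It also fails if it takes over 104 s, if anything falls off the work surface, if the arm or the gripper's body presses on something with over 40 N, if the wrist force passes 120 N, or if a joint passes its speed limit or range.

## Working session

There is one attempt and no reset: what is moved stays moved. The work goes in short steps, Python scripts to look and compute and a tool call to move; the robot and the scene stay as the last step left them, time stands still between calls to the robot, and variables do not carry over. Pictures are saved under pics/ and viewed, at most 14 in all, crops included, and the job is handed in when it is done.

Besides the shell and the picture viewer there is one more tool, called in YAML: its name, and indented under it one key for each argument. arm_command: Moves the arm, as the interface text tells. Its arguments: {"type":"object","properties":{"increments":{"type":"array"},"newtons":{"type":"number"}},"required":["increments"]}

```bash
mkdir -p pics; ls
python3 - <<'E'
from rig import get_obs, vision, robot
import cv2
for n in ("scene","top"):
    p=vision.snapshot(n); cv2.imwrite(f"pics/{n}0.png",p[:,:,::-1])
    m=vision.camera_model(n); print(n,{k:(v if k!='extrinsics' else [[round(float(a),3) for a in r] for r in v]) for k,v in m.items()})
o=get_obs(); print(o)
E
```

```text
pics
scene {'fx': 483.03278419020245, 'fy': 483.03278419020245, 'cx': 275.1588280937901, 'cy': 208.84572561779407, 'extrinsics': [[-0.154, -0.779, 0.607, 1169.37], [0.988, -0.12, 0.096, 113.004], [-0.002, 0.615, 0.789, 923.984], [0.0, 0.0, 0.0, 1.0]]}
top {'fx': 423.4734315556337, 'fy': 423.4734315556337, 'cx': 282.52320097121765, 'cy': 210.98152081807206, 'extrinsics': [[-0.018, 0.994, -0.109, 386.33], [-1.0, -0.021, -0.021, -9.678], [-0.023, 0.109, 0.994, 1138.8], [0.0, 0.0, 0.0, 1.0]]}
{'time': 0.1, 'joint_pos': array([ 6.90417937e+01,  1.22211373e+01, -2.00282039e+00,  7.58316983e+01,
       -6.88233768e-04,  8.99998865e+01]), 'qd': array([ 0.00746101, -0.06319765,  0.18146306, -0.043214  ,  0.04780353,
        0.07936389]), 'joint_efforts': array([-2.80368135e-03, -6.87247968e+01,  4.87806594e+01,  1.21182343e-02,
       -1.03641298e-04, -1.51590024e-05]), 'tcp_pos': array([178.74839618, 466.66281326, 252.8856601 ]), 'eef_rot': array([[-9.33842298e-01,  3.57684847e-01, -3.36232701e-04],
       [ 3.57685005e-01,  9.33841853e-01, -9.11411783e-04],
       [-1.20100160e-05, -9.71380269e-04, -9.99999528e-01]]), 'force': array([-0.30461387,  0.27253387,  0.54888775]), 'wrist_torque': array([ 0.01451051,  0.05843074, -0.02953928]), 'finger_force': 0.0, 'width': 85.48583730773957}
```

View pics/top0.png

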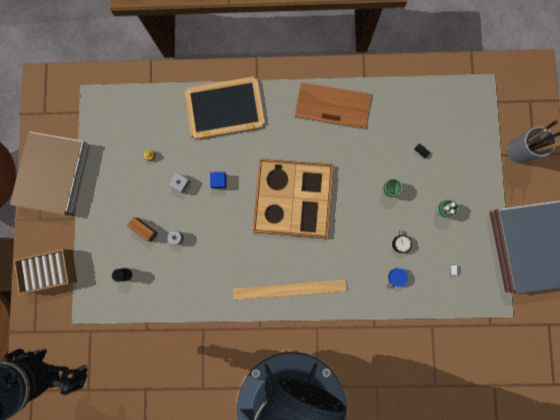

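View pics/scene0.png

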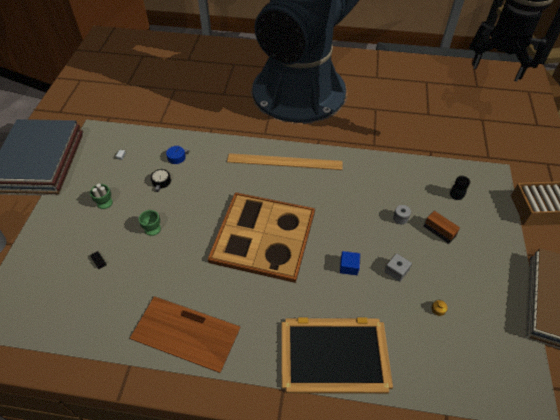

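Candidates (top picture):
- **Stopwatch:** black with white dial at (402,243), or blue at (398,278).
- **Square tin:** grey square at (179,183), blue at (218,180), or round tin at (175,238).
- **Cup:** with chalk at (447,209), or empty at (392,188).
- **Duster:** (142,229). The small black items at (122,275) and (422,151) are clutter.

By the description I choose (402,243), (179,183), (447,209) and (142,229). The trays are notched (277,179) with its notch up, square (312,183), round (275,213) and long (309,216).

```bash
cat > h.py <<'E'
import numpy as np, cv2
from scipy.optimize import minimize
from rig import get_obs, vision, robot
CAM={n:vision.camera_model(n) for n in("scene","top")}
def proj(n,P):
    m=CAM[n];E=np.array(m["extrinsics"]);p=(np.asarray(P,float)-E[:3,3])@E[:3,:3]
    return np.c_[m["cx"]+m["fx"]*p[:,0]/-p[:,2], m["cy"]-m["fy"]*p[:,1]/-p[:,2]]
def ray(n,uv,z):
    m=CAM[n];E=np.array(m["extrinsics"]);d=E[:3,:3]@[(uv[0]-m["cx"])/m["fx"],-(uv[1]-m["cy"])/m["fy"],-1]
    return E[:3,3]+d*(z-E[2,3])/d[2]
def ring(r,z,n=32):
    t=np.arange(n)*2*np.pi/n;return np.c_[r*np.cos(t),r*np.sin(t),0*t+z]
def box(a,b,z):return np.array([[sx*a/2,sy*b/2,z] for sx,sy in((1,1),(-1,1),(-1,-1),(1,-1))])
PARTS={"stopwatch":[np.r_[ring(24,0),ring(24,22)],np.array([[x,y,z] for x in(20,36) for y in(-4,4) for z in(1,13)])],
"square_tin":[np.r_[box(40,40,0),box(40,40,32)]],
"duster":[np.r_[box(70,30,0),box(70,30,36)]],
"chalk_cup":[np.r_[ring(19,0),ring(19,4)],np.r_[ring(5,4),ring(5,20)],np.r_[ring(15,20),ring(23,29),ring(23,46)],np.r_[ring(10,46),ring(10,60)]],
"empty_cup":[np.r_[ring(19,0),ring(19,4)],np.r_[ring(5,4),ring(5,20)],np.r_[ring(15,20),ring(23,29),ring(23,46)]],
"round_tin":[np.r_[ring(18,0),ring(18,32)]]}
S=4
def render(n,name,q,z0=0):
    im=np.zeros((420*S,560*S),np.uint8);c,s=np.cos(q[2]),np.sin(q[2])
    for P in PARTS[name]:
        W=P@np.array([[c,s,0],[-s,c,0],[0,0,1]])+[q[0],q[1],z0]
        h=cv2.convexHull(((proj(n,W)+.5)*S).astype(np.float32))
        cv2.fillConvexPoly(im,np.round(h).astype(np.int32),255)
    return cv2.resize(im,(560,420),interpolation=cv2.INTER_AREA)/255.
def fit(name,masks,q0,z0=0,yaw=True):
    def f(q):
        q=[q[0],q[1],q[2]/30 if yaw else q0[2]]
        return sum(np.abs(render(n,name,q,z0)-m).sum() for n,m in masks.items())
    x0=np.array([q0[0],q0[1],q0[2]*30]);sim=np.array([x0,x0+[8,0,0],x0+[0,8,0],x0+[0,0,8]])
    r=minimize(f,x0,method="Nelder-Mead",options=dict(initial_simplex=sim,xatol=.1,fatol=.1,maxiter=120))
    return r.x[0],r.x[1],r.x[2]/30,r.fun
E
cat > m.py <<'E'
from h import *
pics={n:vision.snapshot(n) for n in CAM}
want={"stopwatch":(402,243),"square_tin":(179,183),"chalk_cup":(447,209),"duster":(142,229),"round_tin":(175,238),"empty_cup":(392,188)}
trays={"tray_notched":(277,179),"tray_square":(312,183),"tray_round":(275,213),"tray_long":(309,216)}
out={n:cv2.resize(p,None,fx=3,fy=3,interpolation=cv2.INTER_CUBIC)[:,:,::-1].copy() for n,p in pics.items()}
for k,uv in {**want,**trays}.items():
    w=ray("top",uv,15);masks={}
    for n in CAM:
        t=proj(n,[[w[0],w[1],15]])[0]
        S_=[s for s in vision.silhouettes(k,n)]
        b=[s for s in S_ if np.hypot(*(np.array(s["extent"][:2])-t))<14]
        if b:
            masks[n]=b[0]["pixels"]; 
            c,_=cv2.findContours(cv2.resize(masks[n].astype(np.uint8),None,fx=3,fy=3,interpolation=0),cv2.RETR_EXTERNAL,cv2.CHAIN_APPROX_NONE)
            cv2.drawContours(out[n],c,-1,(0,0,255),1)
    print(k,"guess",w[:2].round(),{n:(int(v.sum())) for n,v in masks.items()})
    np.savez(f"mask_{k}.npz",**masks)
    if k in trays:
        for n,m in masks.items():
            ys,xs=np.nonzero(m);print("   centroid",n,ray(n,(xs.mean(),ys.mean()),11)[:2].round(1))
        continue
    yaws=[0] if "cup" in k or k=="round_tin" else list(np.arange(0,2*np.pi,np.pi/4)) if k=="stopwatch" else [0,.5,1] if k=="square_tin" else [0,.8,1.6,2.4]
    for sel in (masks,{"top":masks.get("top")},{"scene":masks.get("scene")}):
        if any(v is None for v in sel.values()) or not sel: continue
        r=min((fit(k,sel,(w[0],w[1],y),yaw=len(yaws)>1) for y in yaws),key=lambda r:r[3])
        print("   ",list(sel),np.round(r[:2],1),"yaw",round(np.degrees(r[2]),1),"cost",round(r[3]))
cv2.imwrite("pics/crop_top.png",np.hstack([out["top"][480:780,300:700],out["top"][480:780,1100:1500]]))
cv2.imwrite("pics/crop_tray.png",out["top"][450:750,720:1040])
E
python3 m.py
```

```text
stopwatch guess [ 419. -299.] {'scene': 305, 'top': 289}
    ['scene', 'top'] [ 416.3 -298.8] yaw 0.8 cost 133
    ['top'] [ 420.2 -298.5] yaw 1.0 cost 37
    ['scene'] [ 412.9 -299.3] yaw 221.0 cost 36
square_tin guess [592. 292.] {'top': 255}
    ['top'] [595.6 291.6] yaw 57.1 cost 29
    ['top'] [595.6 291.6] yaw 57.1 cost 29
chalk_cup guess [ 506. -422.] {'scene': 429, 'top': 310}
    ['scene', 'top'] [ 505.1 -414.9] yaw -7.0 cost 94
    ['top'] [ 507.3 -415. ] yaw -5.0 cost 18
    ['scene'] [ 502. -416.] yaw 1.7 cost 23
duster guess [469. 391.] {'scene': 653, 'top': 406}
    ['scene', 'top'] [466.8 388.4] yaw 53.6 cost 126
    ['top'] [469.6 389.5] yaw 52.8 cost 22
    ['scene'] [464.  388.7] yaw 53.7 cost 27
round_tin guess [443. 302.] {'scene': 255}
    ['scene'] [439.4 299.2] yaw 12.2 cost 33
    ['scene'] [439.4 299.2] yaw 12.2 cost 33
empty_cup guess [ 566. -280.] {'scene': 435, 'top': 276}
    ['scene', 'top'] [ 562.1 -274.9] yaw 5.9 cost 95
    ['top'] [ 565.8 -275.2] yaw -3.2 cost 20
    ['scene'] [ 560.5 -275.4] yaw 7.0 cost 25
tray_notched guess [597.  27.] {'scene': 1483, 'top': 1160}
   centroid scene [591.1  27.3]
   centroid top [598.3  27.5]
tray_square guess [584. -67.] {'scene': 1417, 'top': 1149}
   centroid scene [582.4 -66.1]
   centroid top [588.4 -65. ]
tray_round guess [505.  34.] {'scene': 1179, 'top': 1149}
   centroid scene [498.8  36. ]
   centroid top [505.4  36. ]
tray_long guess [495. -57.] {'scene': 1208, 'top': 1231}
   centroid scene [488.2 -56.6]
   centroid top [496.  -56.3]
```

View crops.

View pics/crop_top.png

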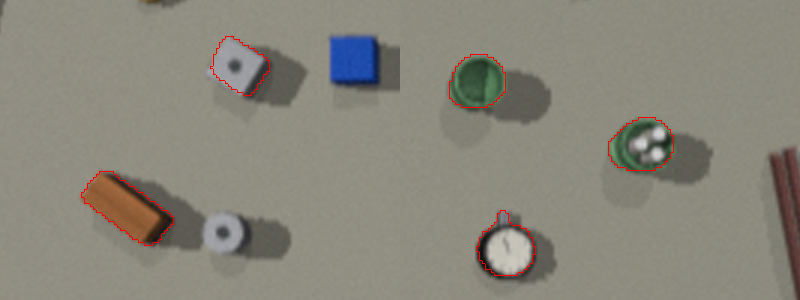

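View pics/crop_tray.png

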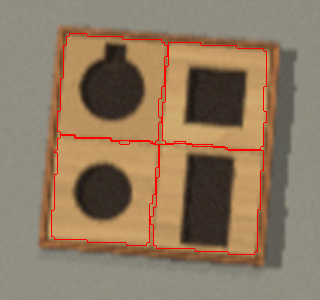

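The crop shows the grey square tin, board duster, black stopwatch (button tip up at (503,214)) and chalk cup outlined as chosen. The round tin, blue tin and empty cup are distinct from them. In the tray crop the pockets are where I expected, with the notch pointing up (+x). I'll write a small planner that gives tool-frame shifts, then test the wrist's turning sense with one small move.

Create plan.py:
```python
import sys,numpy as np
from rig import get_obs
# usage: plan.py N x y z yawY(deg, direction of tool y) ; prints rows
def plan(N,x,y,z,yy,p=None,a=None):
    if p is None:
        o=get_obs();R=np.array(o["eef_rot"]);p=np.array(o["tcp_pos"]);a=np.degrees(np.arctan2(R[1,1],R[0,1]))
    t=np.array([x,y,z],float);d=(yy-a+180)%360-180 if abs(yy)<=360 else 0
    p0=p.copy();a0=a;rows=[]
    for i in range(1,N+1):
        g=p0+(t-p0)*i/N;ga=a0+d*i/N
        ar=np.radians(a);Y=np.array([np.cos(ar),np.sin(ar),0]);X=np.array([-Y[1],Y[0],0]);Z=np.array([0,0,-1.])
        if True: X=np.cross(Y,Z)
        s=np.round([(g-p)@v/1000 for v in(X,Y,Z)],3);w=round(np.radians(a-ga),2)
        p=p+1000*(s[0]*X+s[1]*Y+s[2]*Z);a-=np.degrees(w);rows.append((s.tolist(),w))
    for r in rows:print(r)
    return p,a
if __name__=="__main__":
    v=[float(c) for c in sys.argv[1:]]; p=a=None
    for k in range(0,len(v),5):
        p,a=plan(int(v[k]),*v[k+1:k+5],p=p,a=a);print("->",p.round(1),round(a,1))
```

```text
(no output)
```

arm_command:
  increments:
    - [100, [0, 0, 0], [0, 0, -0.17]]
  newtons: 30

```text
time: 1.32
tcp_pos: [178.8, 466.9, 253.3]
eef_rot: [[-0.981, 0.192, -0.0], [0.192, 0.981, -0.0], [0.0, -0.0, -1.0]]
force: [-0.0, -0.2, -0.1]
width: 85.2
finger_force: 0.0
```

```bash
python3 -c "
from rig import get_obs
o=get_obs();print(o['joint_pos'],o['eef_rot'],o['time'])"
```

```text
[ 6.90418731e+01  1.21998447e+01 -1.96968653e+00  7.58312151e+01
  9.83153545e-04  8.00981704e+01] [[-9.81439226e-01  1.91773424e-01 -2.06834476e-05]
 [ 1.91773424e-01  9.81439226e-01 -6.02710182e-06]
 [ 1.91437089e-05 -9.88176971e-06 -1.00000000e+00]] 1.325
```

```bash
python3 plan.py 10 467 388.5 120 143.6  5 467 388.5 33 143.6
```

```text
([-0.03, -0.002, 0.013], np.float64(-0.11))
([-0.029, -0.006, 0.014], np.float64(-0.12))
([-0.029, -0.008, 0.013], np.float64(-0.11))
([-0.027, -0.012, 0.013], np.float64(-0.11))
([-0.026, -0.015, 0.014], np.float64(-0.11))
([-0.024, -0.018, 0.013], np.float64(-0.12))
([-0.022, -0.02, 0.013], np.float64(-0.11))
([-0.019, -0.023, 0.014], np.float64(-0.11))
([-0.017, -0.025, 0.013], np.float64(-0.12))
([-0.014, -0.026, 0.013], np.float64(-0.11))
-> [467.1 388.9 120.3] 143.7
([0.0, -0.0, 0.017], np.float64(0.0))
([0.0, -0.0, 0.018], np.float64(0.0))
([0.0, -0.0, 0.017], np.float64(0.0))
([0.0, -0.0, 0.018], np.float64(0.0))
([0.0, -0.0, 0.017], np.float64(0.0))
-> [467.1 388.9  33.3] 143.7
```

arm_command:
  increments:
    - [100, [-0.03, -0.002, 0.013], [0, 0, -0.11]]
    - [100, [-0.029, -0.006, 0.014], [0, 0, -0.12]]
    - [100, [-0.029, -0.008, 0.013], [0, 0, -0.11]]
    - [100, [-0.027, -0.012, 0.013], [0, 0, -0.11]]
    - [100, [-0.026, -0.015, 0.014], [0, 0, -0.11]]

```text
time: 1.95
tcp_pos: [323.8, 427.4, 185.9]
eef_rot: [[-0.933, -0.36, 0.0], [-0.36, 0.933, 0.0], [-0.0, 0.0, -1.0]]
force: [0.2, 0.5, -0.7]
width: 85.6
finger_force: 0.0
```

arm_command:
  increments:
    - [100, [-0.024, -0.018, 0.013], [0, 0, -0.12]]
    - [100, [-0.022, -0.02, 0.013], [0, 0, -0.11]]
    - [100, [-0.019, -0.023, 0.014], [0, 0, -0.11]]
    - [100, [-0.017, -0.025, 0.013], [0, 0, -0.12]]
    - [100, [-0.014, -0.026, 0.013], [0, 0, -0.11]]

```text
time: 2.58
tcp_pos: [467.8, 387.7, 119.8]
eef_rot: [[-0.592, -0.806, -0.0], [-0.806, 0.592, -0.0], [0.0, 0.0, -1.0]]
force: [-0.9, -0.2, 0.4]
width: 85.5
finger_force: 0.0
```

arm_command:
  increments:
    - [100, [0, 0, 0.02], [0, 0, 0]]
    - [100, [0, 0, 0.02], [0, 0, 0]]
    - [100, [0, 0, 0.02], [0, 0, 0]]
    - [100, [0, 0, 0.016], [0, 0, 0]]
    - [100, [0, 0, 0.01], [0, 0, 0]]

```text
time: 3.2
tcp_pos: [466.7, 387.9, 33.5]
eef_rot: [[-0.594, -0.804, -0.001], [-0.804, 0.594, -0.0], [0.001, 0.0, -1.0]]
force: [0.2, 0.3, 0.0]
width: 85.4
finger_force: 0.0
```

arm_command:
  increments:
    - [0, [0, 0, 0], [0, 0, 0]]
    - [0, [0, 0, 0], [0, 0, 0]]
    - [0, [0, 0, 0], [0, 0, 0]]
    - [0, [0, 0, 0], [0, 0, 0]]
    - [0, [0, 0, 0], [0, 0, 0]]
  newtons: 30

```text
time: 3.82
tcp_pos: [467.3, 388.4, 35.1]
eef_rot: [[-0.594, -0.804, 0.001], [-0.804, 0.594, 0.001], [-0.001, -0.0, -1.0]]
force: [-0.6, 0.3, 6.7]
width: 29.6
finger_force: 30.9
```

```bash
python3 plan.py 4 467.3 388.4 122 143.6  5 480 166 122 114  5 492.5 -56.5 122 84.5
```

```text
([0.0, -0.0, -0.022], np.float64(-0.0))
([0.0, -0.0, -0.021], np.float64(-0.0))
([0.0, -0.0, -0.022], np.float64(-0.0))
([0.0, -0.0, -0.022], np.float64(-0.0))
-> [467.3 388.4 122.1] 143.5
([0.034, -0.028, 0.0], np.float64(0.1))
([0.031, -0.032, 0.0], np.float64(0.11))
([0.028, -0.035, 0.0], np.float64(0.1))
([0.024, -0.038, 0.0], np.float64(0.1))
([0.02, -0.04, 0.0], np.float64(0.11))
-> [480.1 165.7 122.1] 113.7
([0.016, -0.042, 0.0], np.float64(0.1))
([0.011, -0.043, 0.0], np.float64(0.1))
([0.007, -0.044, 0.0], np.float64(0.11))
([0.002, -0.044, 0.0], np.float64(0.1))
([-0.002, -0.045, 0.0], np.float64(0.1))
-> [492.5 -56.9 122.1] 84.5
```

arm_command:
  increments:
    - [0, [0, 0, -0.022], [0, 0, 0]]
    - [0, [0, 0, -0.022], [0, 0, 0]]
    - [0, [0, 0, -0.022], [0, 0, 0]]
    - [0, [0, 0, -0.021], [0, 0, 0]]

```text
time: 4.32
tcp_pos: [466.9, 388.1, 122.2]
eef_rot: [[-0.594, -0.804, 0.0], [-0.804, 0.594, 0.0], [-0.0, -0.0, -1.0]]
force: [1.0, 0.2, -1.4]
width: 29.6
finger_force: 30.0
```

arm_command:
  increments:
    - [0, [0.034, -0.028, 0], [0, 0, 0.1]]
    - [0, [0.031, -0.032, 0], [0, 0, 0.11]]
    - [0, [0.028, -0.035, 0], [0, 0, 0.1]]
    - [0, [0.024, -0.038, 0], [0, 0, 0.1]]
    - [0, [0.02, -0.04, 0], [0, 0, 0.11]]

```text
time: 4.95
tcp_pos: [479.7, 164.0, 121.5]
eef_rot: [[-0.917, -0.399, 0.0], [-0.399, 0.917, 0.0], [-0.0, -0.0, -1.0]]
force: [0.6, -0.9, -1.4]
width: 29.6
finger_force: 30.0
```

arm_command:
  increments:
    - [0, [0.016, -0.042, 0], [0, 0, 0.1]]
    - [0, [0.011, -0.043, 0], [0, 0, 0.1]]
    - [0, [0.007, -0.044, 0], [0, 0, 0.11]]
    - [0, [0.002, -0.044, 0], [0, 0, 0.1]]
    - [0, [-0.002, -0.045, 0], [0, 0, 0.1]]

```text
time: 5.58
tcp_pos: [492.1, -58.7, 121.5]
eef_rot: [[-0.995, 0.099, 0.0], [0.099, 0.995, 0.0], [-0.0, 0.0, -1.0]]
force: [1.3, 0.7, -0.5]
width: 29.2
finger_force: 30.0
```

```bash
cat > held.py <<'E'
import sys
from h import *
k=sys.argv[1];dz=float(sys.argv[2])
o=get_obs();p=o["tcp_pos"];R=o["eef_rot"];print("tcp",p.round(1),"yawY",np.degrees(np.arctan2(R[1][1],R[0][1])).round(1),"width",o["width"])
z0=p[2]-dz;yaw0=float(sys.argv[3])
for n in CAM:
    pic=vision.snapshot(n);t=proj(n,[[p[0],p[1],z0+15]])[0]
    b=[s for s in vision.silhouettes(k,n) if np.hypot(*(np.array(s["extent"][:2])-t))<22]
    if not b: print(n,"none");continue
    r=fit(k,{n:b[0]["pixels"]},(p[0],p[1],np.radians(yaw0)),z0=z0);u,v=t.astype(int)
    print(n,np.round(r[:2],1),"yaw",np.degrees(r[2]).round(1),"cost",round(r[3]),"area",b[0]["pixels"].sum())
    out=pic[max(v-60,0):v+60,max(u-60,0):u+60,::-1];cv2.imwrite(f"pics/held_{k}_{n}.png",cv2.resize(out,None,fx=3,fy=3))
E
python3 held.py duster 35 -5
```

```text
tcp [492.1 -58.7 121.5] yawY 84.3 width 29.228248313943734
scene [492.9 -64.3] yaw 9.3 cost 128 area 394
top none
```

View pics/held_duster_scene.png

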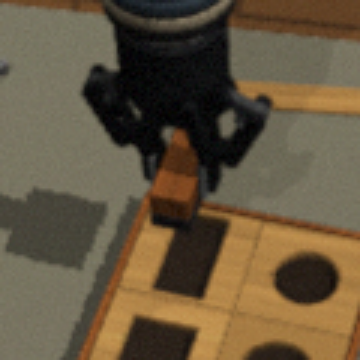

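Run:
```python
from h import *
p=np.array([492.1,-58.7,121.5]);z0=p[2]-35;c=np.radians(-5.6)
t=proj("scene",[[p[0],p[1],z0+15]])[0].astype(int);o=np.array([t[0]-60,t[1]-60])
P=np.array([[35,y,z] for z in(0,14,36) for y in(15,-15)])@np.array([[np.cos(c),np.sin(c),0],[-np.sin(c),np.cos(c),0],[0,0,1]])+[p[0],p[1],z0]
print("end face",((proj("scene",P)-o)*3).round())
for nm,q in dict(long=(492.8,-56.5),square=(585.4,-65.3),round=(501.6,36.1)).items():
    print(nm,((proj("scene",[[*q,11],[*q,3]])-o)*3).round())
for d in((5,0,0),(0,5,0)):print(d,(proj("scene",[p+d])-proj("scene",[p]))*3)
```

```text
end face [[189. 234.]
 [150. 226.]
 [188. 222.]
 [149. 214.]
 [187. 203.]
 [147. 195.]]
long [[190. 257.]
 [191. 263.]]
square [[156. 352.]
 [157. 358.]]
round [[305. 280.]
 [304. 286.]]
(5, 0, 0) [[-1.3029636   5.12376629]]
(0, 5, 0) [[6.71309133 0.78477795]]
```

The end face of the duster, at about (150–190, 195–230) in the crop, is within 2 mm of the prediction, and so is the long pocket at about (193,256). I'll lower with a 2 mm shift in y.

arm_command:
  increments:
    - [0, [0, 0.002, 0.02], [0, 0, 0]]
    - [0, [0, 0, 0.02], [0, 0, 0]]
    - [0, [0, 0, 0.02], [0, 0, 0]]
    - [0, [0, 0, 0.01], [0, 0, 0]]
    - [0, [0, 0, 0.006], [0, 0, 0]]

```text
time: 6.4
tcp_pos: [492.3, -54.7, 45.2]
eef_rot: [[-0.996, 0.095, -0.0], [0.095, 0.996, 0.0], [0.0, 0.0, -1.0]]
force: [-0.1, 0.2, -0.8]
width: 29.4
finger_force: 30.1
```

arm_command:
  increments:
    - [0, [0, 0, 0.003], [0, 0, 0]]
    - [0, [0, 0, 0.002], [0, 0, 0]]
    - [0, [0, 0, 0], [0, 0, 0]]

```text
time: 6.78
tcp_pos: [492.6, -55.1, 41.8]
eef_rot: [[-0.995, 0.096, 0.001], [0.096, 0.995, 0.0], [-0.001, 0.0, -1.0]]
force: [-10.1, 2.4, 24.3]
width: 29.8
finger_force: 33.5
```

Run:
```python
from h import *
p=vision.snapshot("scene");a=p[160:290,190:330,::-1];cv2.imwrite("pics/c1.png",cv2.resize(a,None,fx=5,fy=5,interpolation=cv2.INTER_CUBIC))
```

```text
(no output)
```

View pics/c1.png

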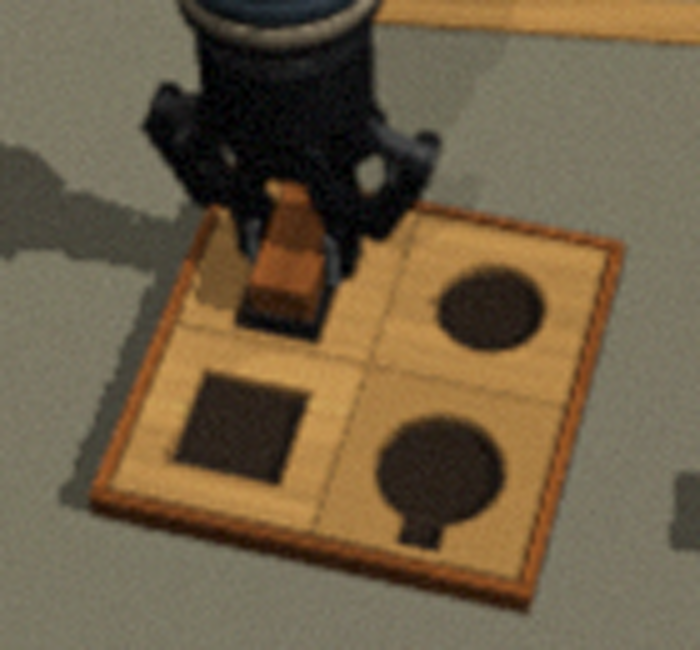

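Run:
```python
from h import *
f=lambda u,v,z:ray("scene",(190+u/5-.5,160+v/5-.5),z)[:2].round(1)
print("rim corners",f(237,325,11),f(320,340,11))
for z in(18,21,25):print("felt line",z,f(247,300,z),f(322,318,z), "top",f(258,252,z+22),f(324,263,z+22))
print("square",[f(*c,11) for c in((205,373),(308,390),(282,485),(175,462))])
print("round",f(492,308,11),"notched",f(441,470,11),"notch end",f(420,548,11))
print("box",[f(*c,11) for c in((92,497),(527,607),(622,243))])
o=get_obs();print(o["tcp_pos"],o["force"],o["wrist_torque"])
```

```text
rim corners [525.9 -80. ] [528.5 -40. ]
felt line 18 [515.9 -76.8] [520.8 -40.2] top [503.8 -72.7] [505.5 -41.3]
felt line 21 [518.1 -76.2] [523.  -39.7] top [506.1 -72. ] [507.7 -40.8]
felt line 25 [521.  -75.3] [525.9 -39.1] top [509.1 -71.2] [510.7 -40.1]
square [array([554.9, -89. ]), array([557. , -40.4]), array([609.2, -42.4]), array([604.6, -92.1])]
round [497.9  36.5] notched [590.6  26.4] notch end [631.9  23.4]
box [array([ 628.2, -124.5]), array([653.8,  73.4]), array([450.1,  92.8])]
[492.60973115 -55.12537112  41.82716604] [-9.95562788  2.68410861 24.56028611] [0.50469439 1.89840336 0.0475032 ]
```

arm_command:
  increments:
    - [0, [0, 0, -0.003], [0, 0, 0]]
    - [0, [0, -0.002, 0], [0, 0, 0]]
    - [0, [0, 0, 0.003], [0, 0, 0]]
    - [0, [0, 0, 0], [0, 0, 0]]

```text
time: 7.32
tcp_pos: [492.7, -57.5, 41.1]
eef_rot: [[-0.995, 0.096, 0.002], [0.096, 0.995, -0.0], [-0.002, -0.0, -1.0]]
force: [-4.5, -0.9, 18.1]
width: 29.3
finger_force: 33.6
```

arm_command:
  increments:
    - [60, [0, 0, 0], [0, 0, 0]]
    - [60, [0, 0, 0], [0, 0, 0]]
    - [60, [0, 0, -0.004], [0, 0, 0]]
    - [60, [0, 0, -0.02], [0, 0, 0]]
    - [60, [0, 0, -0.03], [0, 0, 0]]

```text
time: 7.95
tcp_pos: [491.5, -57.2, 94.5]
eef_rot: [[-0.995, 0.096, -0.002], [0.096, 0.995, 0.0], [0.002, 0.0, -1.0]]
force: [0.8, -0.7, 0.1]
width: 51.3
finger_force: 0.0
```

Next is the square tin. I'll move there, and once the arm is clear of the tray I'll check the duster.

```bash
python3 plan.py 5 545 120 130 60  5 594 291.5 120 57
```

```text
([-0.007, 0.036, -0.007], np.float64(0.09))
([-0.004, 0.037, -0.007], np.float64(0.08))
([-0.001, 0.037, -0.007], np.float64(0.09))
([0.002, 0.037, -0.007], np.float64(0.08))
([0.005, 0.037, -0.008], np.float64(0.09))
-> [545.4 120.1 130.5] 59.9
([0.009, 0.035, 0.002], np.float64(0.01))
([0.009, 0.034, 0.002], np.float64(0.01))
([0.009, 0.034, 0.002], np.float64(0.01))
([0.01, 0.035, 0.002], np.float64(0.01))
([0.01, 0.034, 0.002], np.float64(0.01))
-> [594.5 291.5 120.5] 57.0
```

arm_command:
  increments:
    - [60, [-0.007, 0.036, -0.007], [0, 0, 0.09]]
    - [100, [-0.004, 0.037, -0.007], [0, 0, 0.08]]
    - [100, [-0.001, 0.037, -0.007], [0, 0, 0.09]]
    - [100, [0.002, 0.037, -0.007], [0, 0, 0.08]]
    - [100, [0.005, 0.037, -0.008], [0, 0, 0.09]]

```text
time: 8.57
tcp_pos: [546.2, 121.2, 130.7]
eef_rot: [[-0.864, 0.504, 0.0], [0.504, 0.864, -0.0], [-0.0, -0.0, -1.0]]
force: [0.5, -0.2, 0.5]
width: 84.9
finger_force: 0.0
```

arm_command:
  increments:
    - [100, [0.009, 0.035, 0.002], [0, 0, 0.01]]
    - [100, [0.009, 0.034, 0.002], [0, 0, 0.01]]
    - [100, [0.009, 0.034, 0.002], [0, 0, 0.01]]
    - [100, [0.01, 0.035, 0.002], [0, 0, 0.01]]
    - [100, [0.01, 0.034, 0.002], [0, 0, 0.01]]

```text
time: 9.2
tcp_pos: [595.3, 292.6, 120.3]
eef_rot: [[-0.839, 0.545, -0.0], [0.545, 0.839, -0.0], [-0.0, -0.0, -1.0]]
force: [0.5, -0.4, 0.1]
width: 85.4
finger_force: 0.0
```

```bash
cat > placed.py <<'E'
import sys
from h import *
k,tr,x,y,yaw=sys.argv[1],sys.argv[2],*map(float,sys.argv[3:6])
for n in CAM:
    pic=vision.snapshot(n);t=proj(n,[[x,y,20]])[0]
    b=[s for s in vision.silhouettes(k,n) if np.hypot(*(np.array(s["extent"][:2])-t))<16]
    if not b: print(n,"none");continue
    for z0 in(3,7,15):
        r=fit(k,{n:b[0]["pixels"]},(x,y,np.radians(yaw)),z0=z0)
        print(n,"z0",z0,np.round(r[:2],1),"yaw",np.degrees(r[2]).round(1),"cost",round(r[3],1),"area",b[0]["pixels"].sum())
o=get_obs();print(o["time"],o["tcp_pos"].round(1))
E
python3 placed.py duster tray_long 492 -57 -6
```

```text
scene z0 3 [485.5 -57.7] yaw -8.0 cost 31.2 area 517
scene z0 7 [488.8 -57.1] yaw -8.3 cost 31.7 area 517
scene z0 15 [494.5 -55.4] yaw -7.4 cost 32.6 area 517
top z0 3 [495.9 -57. ] yaw -6.4 cost 19.7 area 327
top z0 7 [495.1 -57.1] yaw -5.8 cost 20.5 area 327
top z0 15 [495.  -56.8] yaw -6.7 cost 22.7 area 327
9.4 [594.9 291.7 119.9]
```

Run:
```python
from h import *
p=vision.snapshot("scene");a=p[185:285,205:320,::-1];q=vision.snapshot("top");b=q[150:245,245:340,::-1]
a=cv2.resize(a,(460,400),interpolation=cv2.INTER_CUBIC);b=cv2.resize(b,(340,400),interpolation=cv2.INTER_CUBIC)
cv2.imwrite("pics/c2.png",np.hstack([a,b]))
```

```text
(no output)
```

View pics/c2.png

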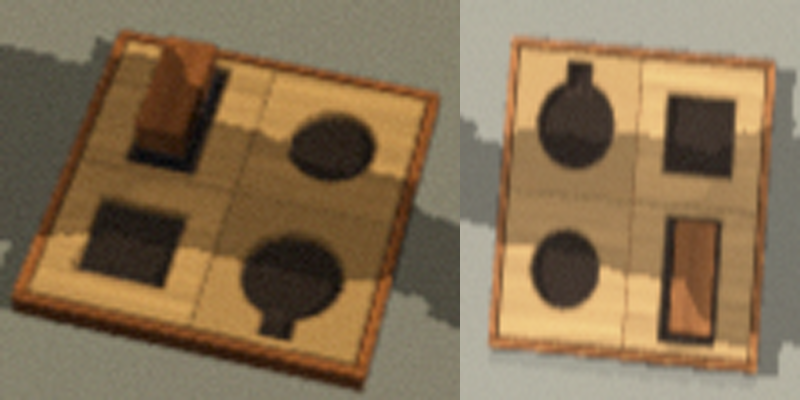

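The duster lies inside the long pocket with a dark margin on its sides in both views. Now I'll descend on the square tin.

arm_command:
  increments:
    - [100, [0, 0, 0.022], [0, 0, 0]]
    - [100, [0, 0, 0.022], [0, 0, 0]]
    - [100, [0, 0, 0.02], [0, 0, 0]]
    - [100, [0, 0, 0.015], [0, 0, 0]]
    - [100, [0, 0, 0.008], [0, 0, 0]]

```text
time: 10.12
tcp_pos: [595.0, 290.9, 32.8]
eef_rot: [[-0.838, 0.545, -0.0], [0.545, 0.838, -0.0], [0.0, -0.0, -1.0]]
force: [-0.4, 0.4, 0.5]
width: 85.4
finger_force: 0.0
```

arm_command:
  increments:
    - [0, [0, 0, 0], [0, 0, 0]]
    - [0, [0, 0, 0], [0, 0, 0]]
    - [0, [0, 0, 0], [0, 0, 0]]
    - [0, [0, 0, 0], [0, 0, 0]]
    - [0, [0, 0, 0], [0, 0, 0]]

```text
time: 10.75
tcp_pos: [595.6, 291.6, 34.1]
eef_rot: [[-0.839, 0.545, 0.001], [0.545, 0.839, 0.001], [-0.001, 0.001, -1.0]]
force: [-1.7, -1.0, 5.9]
width: 39.5
finger_force: 31.2
```

```bash
python3 plan.py 4 594 291.5 124 57  5 592 120 124 70  5 586 -65 124 84.5
```

```text
([0.0, -0.0, -0.022], np.float64(0.0))
([0.001, -0.001, -0.023], np.float64(0.0))
([-0.0, 0.0, -0.022], np.float64(0.0))
([0.0, -0.0, -0.023], np.float64(0.0))
-> [594.2 291.3 124.1] 57.0
([-0.018, -0.029, 0.0], np.float64(-0.05))
([-0.017, -0.03, 0.0], np.float64(-0.04))
([-0.016, -0.03, 0.0], np.float64(-0.05))
([-0.014, -0.032, 0.0], np.float64(-0.04))
([-0.013, -0.031, 0.0], np.float64(-0.05))
-> [592.6 120.2 124.1] 70.2
([-0.011, -0.035, 0.0], np.float64(-0.05))
([-0.01, -0.036, 0.0], np.float64(-0.05))
([-0.008, -0.036, 0.0], np.float64(-0.05))
([-0.005, -0.037, 0.0], np.float64(-0.05))
([-0.005, -0.037, 0.0], np.float64(-0.05))
-> [586.4 -65.3 124.1] 84.5
```

arm_command:
  increments:
    - [0, [0, 0, -0.022], [0, 0, 0]]
    - [0, [0, 0, -0.023], [0, 0, 0]]
    - [0, [0, 0, -0.022], [0, 0, 0]]
    - [0, [0, 0, -0.023], [0, 0, 0]]

```text
time: 11.25
tcp_pos: [595.0, 291.4, 124.1]
eef_rot: [[-0.839, 0.544, -0.0], [0.544, 0.839, 0.0], [0.0, -0.0, -1.0]]
force: [-0.4, -0.3, -1.3]
width: 39.6
finger_force: 30.6
```

arm_command:
  increments:
    - [0, [-0.018, -0.029, 0], [0, 0, -0.05]]
    - [0, [-0.017, -0.03, 0], [0, 0, -0.04]]
    - [0, [-0.016, -0.03, 0], [0, 0, -0.05]]
    - [0, [-0.014, -0.032, 0], [0, 0, -0.04]]
    - [0, [-0.013, -0.031, 0], [0, 0, -0.05]]

```text
time: 11.88
tcp_pos: [593.3, 119.2, 123.5]
eef_rot: [[-0.941, 0.337, 0.0], [0.337, 0.941, 0.0], [-0.0, 0.0, -1.0]]
force: [0.1, -0.0, -0.6]
width: 39.7
finger_force: 30.7
```

arm_command:
  increments:
    - [0, [-0.011, -0.035, 0], [0, 0, -0.05]]
    - [0, [-0.01, -0.036, 0], [0, 0, -0.05]]
    - [0, [-0.008, -0.036, 0], [0, 0, -0.05]]
    - [0, [-0.005, -0.037, 0], [0, 0, -0.05]]
    - [0, [-0.005, -0.037, 0], [0, 0, -0.05]]

```text
time: 12.5
tcp_pos: [587.1, -66.3, 123.5]
eef_rot: [[-0.996, 0.094, 0.0], [0.094, 0.996, 0.0], [-0.0, 0.0, -1.0]]
force: [0.6, 0.3, -1.3]
width: 39.4
finger_force: 30.7
```

arm_command:
  increments:
    - [0, [0, 0, 0.02], [0, 0, 0]]
    - [0, [0, 0, 0.02], [0, 0, 0]]
    - [0, [0, 0, 0.018], [0, 0, 0]]
    - [0, [0, 0, 0], [0, 0, 0]]

```text
time: 13.0
tcp_pos: [586.4, -65.1, 64.3]
eef_rot: [[-0.995, 0.096, -0.002], [0.096, 0.995, 0.0], [0.002, 0.0, -1.0]]
force: [0.5, -0.3, -1.4]
width: 39.1
finger_force: 30.7
```

Run:
```python
from h import *
p=vision.snapshot("scene");a=p[160:290,190:330,::-1];cv2.imwrite("pics/c3.png",cv2.resize(a,None,fx=4.5,fy=4.5,interpolation=cv2.INTER_CUBIC))
o=get_obs();t=o["tcp_pos"];print(t,o["force"]);c=np.radians(-5.4)
M=np.array([[np.cos(c),np.sin(c),0],[-np.sin(c),np.cos(c),0],[0,0,1]])
print("pred tin near face",((proj("scene",np.array([[20,y,z] for z in(0,32) for y in(20,-20)])@M+[t[0],t[1],t[2]-34])-[190,160])*4.5).round())
print("pred pocket",((proj("scene",box(52,52,11)@M+[585.4,-65.3,0])-[190,160])*4.5).round())
```

```text
[587.08762441 -65.13203785  65.37024397] [-0.10963537 -0.57846274  0.05280682]
pred tin near face [[240. 410.]
 [162. 393.]
 [236. 373.]
 [156. 356.]]
pred pocket [[251. 442.]
 [280. 357.]
 [182. 337.]
 [150. 420.]]
```

View pics/c3.png

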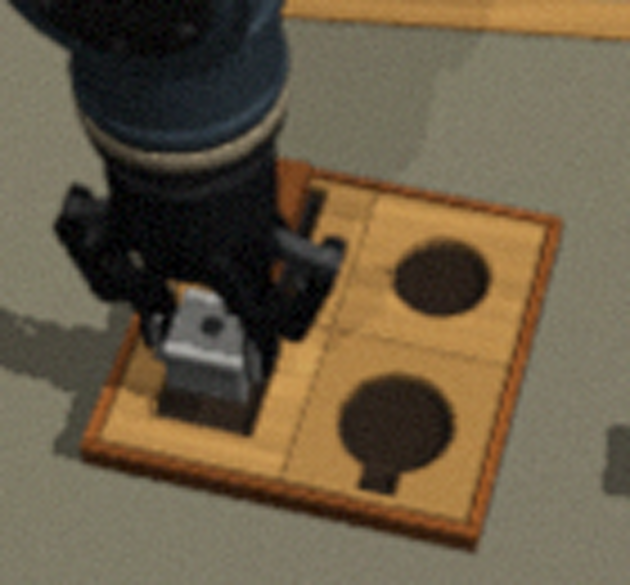

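The tin (near face bottom (167,388)–(246,402)) hangs right above the square pocket (near edge (157,415)–(250,437)). I'll lower it with a 1 mm correction.

arm_command:
  increments:
    - [0, [0, -0.001, 0.012], [0, 0, 0]]
    - [0, [0, 0, 0.008], [0, 0, 0]]
    - [0, [0, 0, 0.002], [0, 0, 0]]
    - [0, [0, 0, 0], [0, 0, 0]]

```text
time: 13.55
tcp_pos: [587.2, -66.1, 43.3]
eef_rot: [[-0.995, 0.096, -0.0], [0.096, 0.995, 0.0], [0.0, 0.0, -1.0]]
force: [-0.1, 0.5, -1.0]
width: 39.9
finger_force: 30.7
```

arm_command:
  increments:
    - [0, [0, 0, 0.002], [0, 0, 0]]
    - [0, [0, 0, 0], [0, 0, 0]]

```text
time: 13.8
tcp_pos: [587.3, -66.2, 41.3]
eef_rot: [[-0.995, 0.096, 0.0], [0.096, 0.995, 0.0], [-0.0, 0.0, -1.0]]
force: [-0.0, -0.5, -1.0]
width: 39.6
finger_force: 30.7
```

arm_command:
  increments:
    - [0, [0, 0, 0.002], [0, 0, 0]]
    - [0, [0, 0, 0], [0, 0, 0]]

```text
time: 14.05
tcp_pos: [587.4, -66.2, 41.0]
eef_rot: [[-0.995, 0.096, 0.001], [0.096, 0.995, -0.0], [-0.001, -0.0, -1.0]]
force: [-9.7, 0.8, 25.1]
width: 39.4
finger_force: 34.1
```

arm_command:
  increments:
    - [75, [0, 0, 0], [0, 0, 0]]
    - [75, [0, 0, 0], [0, 0, 0]]
    - [75, [0, 0, -0.02], [0, 0, 0]]
    - [75, [0, 0, -0.035], [0, 0, 0]]
    - [75, [0, 0, -0.035], [0, 0, 0]]

```text
time: 14.68
tcp_pos: [587.0, -66.1, 130.1]
eef_rot: [[-0.995, 0.096, -0.001], [0.096, 0.995, 0.0], [0.001, 0.0, -1.0]]
force: [1.1, 0.1, -0.1]
width: 63.9
finger_force: 0.0
```

```bash
python3 plan.py 10 505.5 -415 130 84.5
```

```text
([0.005, -0.036, 0.0], np.float64(0.0))
([0.005, -0.035, 0.0], np.float64(0.0))
([0.004, -0.036, 0.0], np.float64(0.0))
([0.005, -0.035, 0.0], np.float64(0.0))
([0.005, -0.036, 0.0], np.float64(0.0))
([0.005, -0.035, 0.0], np.float64(0.0))
([0.004, -0.036, 0.0], np.float64(0.0))
([0.005, -0.035, 0.0], np.float64(0.0))
([0.005, -0.036, 0.0], np.float64(0.0))
([0.005, -0.035, 0.0], np.float64(0.0))
-> [ 505.3 -414.9  130.1] 84.5
```

arm_command:
  increments:
    - [100, [0.005, -0.036, 0], [0, 0, 0]]
    - [100, [0.005, -0.035, 0], [0, 0, 0]]
    - [100, [0.004, -0.036, 0], [0, 0, 0]]
    - [100, [0.005, -0.035, 0], [0, 0, 0]]
    - [100, [0.005, -0.036, 0], [0, 0, 0]]

```text
time: 15.3
tcp_pos: [546.0, -242.2, 129.2]
eef_rot: [[-0.995, 0.096, -0.0], [0.096, 0.995, 0.0], [0.0, 0.0, -1.0]]
force: [0.6, 0.2, 0.1]
width: 85.5
finger_force: 0.0
```

arm_command:
  increments:
    - [100, [0.005, -0.035, 0], [0, 0, 0]]
    - [100, [0.004, -0.036, 0], [0, 0, 0]]
    - [100, [0.005, -0.035, 0], [0, 0, 0]]
    - [100, [0.005, -0.036, 0], [0, 0, 0]]
    - [100, [0.005, -0.035, 0], [0, 0, 0]]

```text
time: 15.92
tcp_pos: [505.1, -416.1, 129.1]
eef_rot: [[-0.995, 0.096, -0.0], [0.096, 0.995, 0.0], [0.0, 0.0, -1.0]]
force: [1.3, 0.2, 0.2]
width: 85.2
finger_force: 0.0
```

```bash
python3 placed.py square_tin x 587 -66 -5
python3 - <<'E'
from h import *
p=vision.snapshot("scene");a=p[185:285,205:320,::-1];q=vision.snapshot("top");b=q[150:245,245:340,::-1]
a=cv2.resize(a,(460,400),interpolation=cv2.INTER_CUBIC);b=cv2.resize(b,(340,400),interpolation=cv2.INTER_CUBIC)
cv2.imwrite("pics/c4.png",np.hstack([a,b]))
E
```

```text
scene z0 3 [578.5 -66.9] yaw -3.7 cost 23.7 area 439
scene z0 7 [581.4 -66.2] yaw -4.2 cost 26.3 area 439
scene z0 15 [586.4 -64.7] yaw -2.9 cost 29.7 area 439
top z0 3 [588.6 -65.7] yaw -3.5 cost 21.2 area 251
top z0 7 [587.8 -65.2] yaw -2.0 cost 20.9 area 251
top z0 15 [586.6 -64.9] yaw -2.6 cost 23.8 area 251
16.125 [ 505.2 -415.1  128.9]
```

View pics/c4.png

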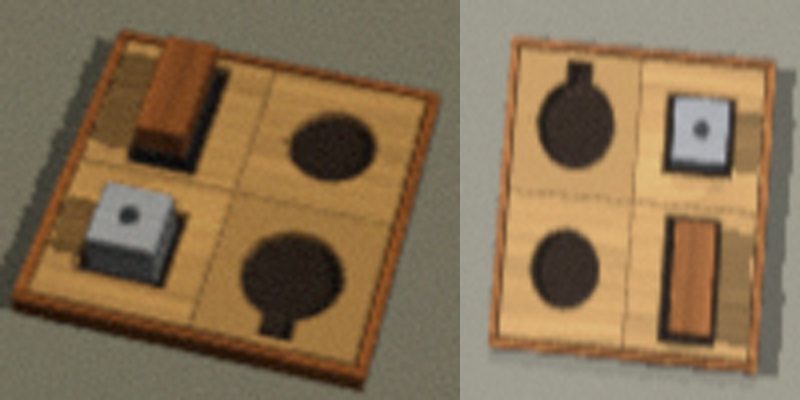

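The duster and tin both sit inside their pockets with dark margins, the tin at (700,130) and the duster at (692,280) in the top half. From the held tin, the top camera's bias is about 0.5 mm and the scene camera's about −6 mm in x, so I'll trust the top camera. Next, grasp the chalk cup.

arm_command:
  increments:
    - [100, [-0.002, 0, 0.022], [0, 0, 0]]
    - [100, [0, 0, 0.022], [0, 0, 0]]
    - [100, [0, 0, 0.022], [0, 0, 0]]
    - [100, [0, 0, 0.014], [0, 0, 0]]
    - [100, [0, 0, 0.008], [0, 0, 0]]

```text
time: 16.85
tcp_pos: [507.6, -414.5, 40.9]
eef_rot: [[-0.995, 0.095, -0.0], [0.095, 0.995, 0.0], [0.0, 0.0, -1.0]]
force: [-0.0, 1.5, 1.0]
width: 85.5
finger_force: 0.0
```

arm_command:
  increments:
    - [0, [0, 0, 0], [0, 0, 0]]
    - [0, [0, 0, 0], [0, 0, 0]]
    - [0, [0, 0, 0], [0, 0, 0]]
    - [0, [0, 0, 0], [0, 0, 0]]
    - [0, [0, 0, 0], [0, 0, 0]]

```text
time: 17.48
tcp_pos: [507.9, -415.5, 42.3]
eef_rot: [[-0.995, 0.096, 0.001], [0.096, 0.995, -0.001], [-0.001, -0.001, -1.0]]
force: [-0.5, 1.9, 5.8]
width: 45.7
finger_force: 30.4
```

```bash
python3 plan.py 4 507 -415 130 84.5 12 505 36 130 84.5
```

```text
([0.0, 0.0, -0.022], np.float64(0.0))
([0.0, 0.0, -0.022], np.float64(0.0))
([0.001, 0.0, -0.022], np.float64(0.0))
([-0.0, 0.0, -0.022], np.float64(0.0))
-> [ 506.9 -415.4  130.3] 84.5
([0.004, 0.037, 0.0], np.float64(0.0))
([0.004, 0.038, 0.0], np.float64(0.0))
([0.003, 0.037, 0.0], np.float64(0.0))
([0.004, 0.038, 0.0], np.float64(0.0))
([0.004, 0.037, 0.0], np.float64(0.0))
([0.004, 0.038, 0.0], np.float64(0.0))
([0.003, 0.037, 0.0], np.float64(0.0))
([0.004, 0.037, 0.0], np.float64(0.0))
([0.004, 0.038, 0.0], np.float64(0.0))
([0.004, 0.037, 0.0], np.float64(0.0))
([0.003, 0.038, 0.0], np.float64(0.0))
([0.004, 0.037, 0.0], np.float64(0.0))
-> [505.   35.9 130.3] 84.5
```

arm_command:
  increments:
    - [0, [0, 0, -0.018], [0, 0, 0]]
    - [0, [0, 0, -0.022], [0, 0, 0]]
    - [0, [0, 0, -0.026], [0, 0, 0]]
    - [0, [0, 0, -0.022], [0, 0, 0]]

```text
time: 17.98
tcp_pos: [507.6, -415.3, 130.8]
eef_rot: [[-0.995, 0.096, 0.001], [0.096, 0.995, -0.001], [-0.001, -0.001, -1.0]]
force: [-0.8, 0.3, -0.5]
width: 45.7
finger_force: 30.9
```

arm_command:
  increments:
    - [0, [0.002, 0.02, 0], [0, 0, 0]]
    - [0, [0.004, 0.036, 0], [0, 0, 0]]
    - [0, [0.004, 0.038, 0], [0, 0, 0]]
    - [0, [0.004, 0.038, 0], [0, 0, 0]]
    - [0, [0.004, 0.038, 0], [0, 0, 0]]

```text
time: 18.6
tcp_pos: [505.8, -243.1, 129.8]
eef_rot: [[-0.995, 0.096, 0.001], [0.096, 0.995, -0.0], [-0.001, -0.0, -1.0]]
force: [0.2, 0.1, -0.9]
width: 45.5
finger_force: 30.9
```

arm_command:
  increments:
    - [0, [0.004, 0.038, 0], [0, 0, 0]]
    - [0, [0.004, 0.038, 0], [0, 0, 0]]
    - [0, [0.004, 0.038, 0], [0, 0, 0]]
    - [0, [0.004, 0.038, 0], [0, 0, 0]]
    - [0, [0.004, 0.038, 0], [0, 0, 0]]

```text
time: 19.23
tcp_pos: [504.2, -52.0, 129.8]
eef_rot: [[-0.995, 0.096, 0.001], [0.096, 0.995, -0.0], [-0.001, 0.0, -1.0]]
force: [-0.3, 0.4, -0.4]
width: 45.6
finger_force: 30.9
```

arm_command:
  increments:
    - [0, [0.004, 0.036, 0], [0, 0, 0]]
    - [0, [0.003, 0.032, 0], [0, 0, 0]]
    - [0, [0.002, 0.02, 0], [0, 0, 0]]
    - [0, [0, 0, 0], [0, 0, 0]]

```text
time: 19.73
tcp_pos: [503.7, 36.3, 129.7]
eef_rot: [[-0.996, 0.094, 0.001], [0.094, 0.996, 0.0], [-0.001, 0.0, -1.0]]
force: [0.7, -0.4, -1.8]
width: 45.7
finger_force: 31.0
```

```bash
python3 plan.py 1 505 36 130 84.5
```

```text
([-0.001, -0.0, -0.0], np.float64(0.0))
-> [504.7  36.2 129.7] 84.6
```

arm_command:
  increments:
    - [0, [-0.001, 0, 0.02], [0, 0, 0]]
    - [0, [0, 0, 0.022], [0, 0, 0]]
    - [0, [0, 0, 0.02], [0, 0, 0]]
    - [0, [0, 0, 0.01], [0, 0, 0]]
    - [0, [0, 0, 0.005], [0, 0, 0]]

```text
time: 20.35
tcp_pos: [504.6, 34.7, 52.2]
eef_rot: [[-0.995, 0.096, -0.0], [0.096, 0.995, -0.0], [0.0, -0.0, -1.0]]
force: [-0.2, 0.4, -1.9]
width: 45.7
finger_force: 31.0
```

arm_command:
  increments:
    - [0, [0, 0, 0.001], [0, 0, 0]]
    - [0, [0, 0, 0], [0, 0, 0]]

```text
time: 20.6
tcp_pos: [504.9, 35.2, 51.8]
eef_rot: [[-0.995, 0.096, 0.001], [0.096, 0.995, 0.0], [-0.001, 0.0, -1.0]]
force: [-0.3, 0.0, -0.5]
width: 45.5
finger_force: 31.0
```

arm_command:
  increments:
    - [0, [0, 0, 0.002], [0, 0, 0]]
    - [0, [0, 0, 0], [0, 0, 0]]

```text
time: 20.85
tcp_pos: [504.6, 35.2, 49.4]
eef_rot: [[-0.995, 0.096, 0.0], [0.096, 0.995, 0.0], [-0.0, 0.0, -1.0]]
force: [-0.5, -0.2, -0.3]
width: 45.5
finger_force: 31.0
```

arm_command:
  increments:
    - [0, [0, 0, 0.001], [0, 0, 0]]
    - [0, [0, 0, 0], [0, 0, 0]]

```text
time: 21.1
tcp_pos: [504.8, 35.2, 49.2]
eef_rot: [[-0.995, 0.096, 0.001], [0.096, 0.995, 0.0], [-0.001, 0.0, -1.0]]
force: [-6.7, -1.4, 17.5]
width: 45.5
finger_force: 32.2
```

arm_command:
  increments:
    - [80, [0, 0, 0], [0, 0, 0]]
    - [80, [0, 0, 0], [0, 0, 0]]
    - [80, [0, 0, -0.02], [0, 0, 0]]
    - [80, [0, 0, -0.035], [0, 0, 0]]
    - [80, [0, 0, -0.035], [0, 0, 0]]

```text
time: 21.72
tcp_pos: [504.3, 35.2, 139.2]
eef_rot: [[-0.995, 0.096, -0.001], [0.096, 0.995, -0.0], [0.001, -0.0, -1.0]]
force: [1.3, 0.1, -0.2]
width: 68.1
finger_force: 0.0
```

```bash
python3 plan.py 10 419.5 -298.5 130 91
```

```text
([0.005, -0.034, 0.001], np.float64(-0.01))
([0.006, -0.034, 0.001], np.float64(-0.01))
([0.006, -0.034, 0.001], np.float64(-0.01))
([0.006, -0.034, 0.001], np.float64(-0.02))
([0.007, -0.033, 0.001], np.float64(-0.01))
([0.007, -0.034, 0.001], np.float64(-0.01))
([0.008, -0.034, 0.0], np.float64(-0.01))
([0.008, -0.033, 0.001], np.float64(-0.01))
([0.008, -0.034, 0.001], np.float64(-0.01))
([0.009, -0.033, 0.001], np.float64(-0.01))
-> [ 419.2 -298.5  130.2] 90.8
```

arm_command:
  increments:
    - [100, [0.003, -0.02, 0.001], [0, 0, -0.01]]
    - [100, [0.006, -0.034, 0.001], [0, 0, -0.01]]
    - [100, [0.006, -0.036, 0.001], [0, 0, -0.01]]
    - [100, [0.006, -0.036, 0.001], [0, 0, -0.02]]
    - [100, [0.007, -0.036, 0.001], [0, 0, -0.01]]

```text
time: 22.35
tcp_pos: [464.7, -125.5, 133.2]
eef_rot: [[-0.999, 0.035, -0.0], [0.035, 0.999, 0.0], [0.0, 0.0, -1.0]]
force: [0.7, -0.0, 0.7]
width: 85.4
finger_force: 0.0
```

arm_command:
  increments:
    - [100, [0.008, -0.036, 0.001], [0, 0, -0.01]]
    - [100, [0.008, -0.036, 0.001], [0, 0, -0.01]]
    - [100, [0.008, -0.036, 0.001], [0, 0, -0.01]]
    - [100, [0.009, -0.034, 0.001], [0, 0, -0.01]]
    - [100, [0.008, -0.033, 0.001], [0, 0, -0.01]]

```text
time: 22.98
tcp_pos: [420.7, -299.9, 128.2]
eef_rot: [[-1.0, -0.014, -0.0], [-0.014, 1.0, 0.0], [0.0, 0.0, -1.0]]
force: [1.4, 0.3, 1.0]
width: 85.2
finger_force: 0.0
```

```bash
python3 placed.py chalk_cup x 505 36 0; python3 plan.py 1 419.5 -298.5 130 91
python3 - <<'E'
from h import *
p=vision.snapshot("scene");a=p[175:285,205:320,::-1];q=vision.snapshot("top");b=q[150:300,250:430,::-1]
a=cv2.resize(a,(418,400),interpolation=cv2.INTER_CUBIC);b=cv2.resize(b,(380,400),interpolation=cv2.INTER_CUBIC)
cv2.imwrite("pics/c5.png",np.hstack([a,b]))
E
```

```text
scene z0 3 [494.7  34.6] yaw -0.4 cost 43.7 area 389
scene z0 7 [498.7  35. ] yaw 4.2 cost 47.3 area 389
scene z0 15 [505.   35.6] yaw 0.0 cost 55.0 area 389
top z0 3 [504.2  36.1] yaw 15.9 cost 13.3 area 257
top z0 7 [504.   36.1] yaw 2.1 cost 13.5 area 257
top z0 15 [503.3  35.9] yaw 4.7 cost 15.0 area 257
23.175 [ 420.9 -298.9  128.1]
([0.001, 0.0, -0.002], np.float64(-0.0))
-> [ 419.9 -299.   130.1] 90.7
```

View pics/c5.png

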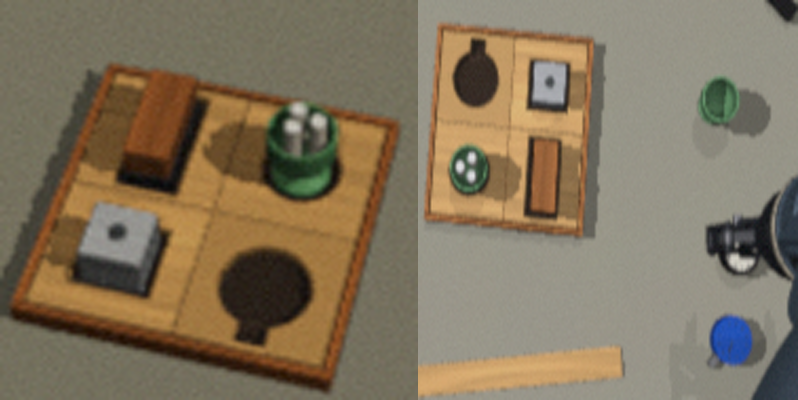

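The chalk cup stands upright in the round pocket at (468,168) in the right half, and the stopwatch is under the gripper. Grasping it now.

arm_command:
  increments:
    - [100, [0.001, 0, 0.022], [0, 0, 0]]
    - [100, [0, 0, 0.024], [0, 0, 0]]
    - [100, [0, 0, 0.024], [0, 0, 0]]
    - [100, [0, 0, 0.018], [0, 0, 0]]
    - [100, [0, 0, 0.01], [0, 0, 0]]

```text
time: 23.9
tcp_pos: [420.2, -297.8, 29.6]
eef_rot: [[-1.0, -0.015, -0.001], [-0.015, 1.0, 0.001], [0.001, 0.001, -1.0]]
force: [0.0, -0.0, 0.0]
width: 85.2
finger_force: 0.0
```

arm_command:
  increments:
    - [0, [0, 0, 0], [0, 0, 0]]
    - [0, [0, 0, 0], [0, 0, 0]]
    - [0, [0, 0, 0], [0, 0, 0]]
    - [0, [0, 0, 0], [0, 0, 0]]
    - [0, [0, 0, 0], [0, 0, 0]]

```text
time: 24.52
tcp_pos: [420.7, -298.9, 31.3]
eef_rot: [[-1.0, -0.014, 0.001], [-0.014, 1.0, -0.001], [-0.001, -0.001, -1.0]]
force: [-1.2, 2.0, 7.1]
width: 46.4
finger_force: 29.8
```

```bash
python3 plan.py 4 420 -299 128 91 12 597.5 27.5 128 84.5
```

```text
([0.0, -0.0, -0.024], np.float64(-0.0))
([0.0, -0.0, -0.024], np.float64(-0.0))
([0.001, -0.0, -0.024], np.float64(-0.0))
([-0.0, -0.0, -0.025], np.float64(-0.0))
-> [ 419.7 -298.9  128.3] 90.8
([-0.015, 0.027, 0.0], np.float64(0.01))
([-0.015, 0.027, 0.0], np.float64(0.01))
([-0.015, 0.027, 0.0], np.float64(0.01))
([-0.014, 0.028, 0.0], np.float64(0.01))
([-0.014, 0.027, 0.0], np.float64(0.01))
([-0.014, 0.028, 0.0], np.float64(0.01))
([-0.014, 0.028, 0.0], np.float64(0.0))
([-0.013, 0.028, 0.0], np.float64(0.01))
([-0.014, 0.028, 0.0], np.float64(0.01))
([-0.013, 0.028, 0.0], np.float64(0.01))
([-0.012, 0.028, 0.0], np.float64(0.01))
([-0.013, 0.029, 0.0], np.float64(0.01))
-> [597.9  27.9 128.3] 84.5
```

arm_command:
  increments:
    - [0, [0, 0, -0.018], [0, 0, 0]]
    - [0, [0, 0, -0.026], [0, 0, 0]]
    - [0, [0, 0, -0.028], [0, 0, 0]]
    - [0, [0, 0, -0.025], [0, 0, 0]]

```text
time: 25.02
tcp_pos: [420.5, -298.9, 129.0]
eef_rot: [[-1.0, -0.014, 0.001], [-0.014, 1.0, -0.001], [-0.001, -0.001, -1.0]]
force: [0.0, -0.8, -0.5]
width: 46.4
finger_force: 31.3
```

arm_command:
  increments:
    - [0, [-0.009, 0.016, 0], [0, 0, 0.01]]
    - [0, [-0.014, 0.027, 0], [0, 0, 0.01]]
    - [0, [-0.015, 0.028, 0], [0, 0, 0.01]]
    - [0, [-0.015, 0.028, 0], [0, 0, 0.01]]
    - [0, [-0.015, 0.028, 0], [0, 0, 0.01]]

```text
time: 25.65
tcp_pos: [489.8, -171.4, 128.0]
eef_rot: [[-0.999, 0.036, 0.001], [0.036, 0.999, -0.0], [-0.001, -0.0, -1.0]]
force: [0.7, 0.1, -0.4]
width: 46.2
finger_force: 31.3
```

arm_command:
  increments:
    - [0, [-0.015, 0.028, 0], [0, 0, 0.01]]
    - [0, [-0.015, 0.028, 0], [0, 0, 0.01]]
    - [0, [-0.014, 0.028, 0], [0, 0, 0.01]]
    - [0, [-0.014, 0.028, 0], [0, 0, 0.01]]
    - [0, [-0.013, 0.028, 0], [0, 0, 0.01]]

```text
time: 26.28
tcp_pos: [568.6, -35.4, 128.0]
eef_rot: [[-0.996, 0.086, 0.001], [0.086, 0.996, -0.0], [-0.001, 0.0, -1.0]]
force: [0.7, 0.1, 0.0]
width: 46.6
finger_force: 31.3
```

```bash
python3 plan.py 4 597.5 27.5 72 84.5
```

```text
([-0.006, 0.016, 0.014], np.float64(0.0))
([-0.006, 0.017, 0.014], np.float64(0.0))
([-0.006, 0.016, 0.014], np.float64(0.01))
([-0.005, 0.016, 0.014], np.float64(-0.0))
-> [597.2  27.3  72. ] 84.5
```

arm_command:
  increments:
    - [0, [-0.008, 0.022, 0], [0, 0, 0]]
    - [0, [-0.008, 0.022, 0], [0, 0, 0]]
    - [0, [-0.007, 0.021, 0.016], [0, 0, 0.01]]
    - [0, [0, 0, 0.02], [0, 0, 0]]
    - [0, [0, 0, 0.02], [0, 0, 0]]

```text
time: 26.9
tcp_pos: [596.7, 26.9, 71.0]
eef_rot: [[-0.995, 0.095, 0.001], [0.095, 0.995, -0.0], [-0.001, 0.0, -1.0]]
force: [0.4, -0.1, -0.6]
width: 46.9
finger_force: 31.3
```

```bash
python3 - <<'E'
from h import *
p=vision.snapshot("scene");a=p[160:290,200:330,::-1];cv2.imwrite("pics/c6.png",cv2.resize(a,None,fx=4.5,fy=4.5,interpolation=cv2.INTER_CUBIC))
o=get_obs();t=o["tcp_pos"];print(t,o["force"]);z0=t[2]-31.3
f=lambda P:((proj("scene",P)-[200,160])*4.5).round().tolist()
print("pred bottom near edge, top centre, button tip", f([[t[0]+24,t[1]-2,z0],[t[0],t[1],z0+22],[t[0]+35.8,t[1]-3.4,z0+7]]), "with scene bias -6:",f([[t[0]+18,t[1]-2,z0],[t[0]-6,t[1],z0+22],[t[0]+29.8,t[1]-3.4,z0+7]]))
print("pred pocket centre, notch end (scene bias)",f([[591.5,27.5,15],[591.5+41.8,27.5-4,15]]))
E
python3 plan.py 1 597.5 27.5 70 84.5
```

```text
[595.37862696  26.76865821  68.43154877] [-1.29615163 -0.32399499 -3.79391324]
pred bottom near edge, top centre, button tip [[337.0, 441.0], [349.0, 375.0], [331.0, 454.0]] with scene bias -6: [[339.0, 430.0], [351.0, 364.0], [333.0, 443.0]]
pred pocket centre, notch end (scene bias) [[352.0, 418.0], [330.0, 489.0]]
([-0.002, 0.001, -0.002], np.float64(0.0))
-> [597.5  27.6  70.4] 84.5
```

View pics/c6.png

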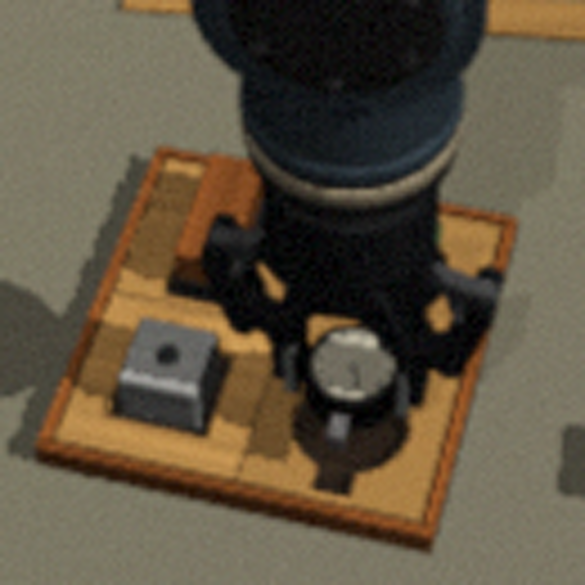

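The dial at (352,365) and the button tip at (338,435) match the prediction, and the button points at the notch, whose end is at (334,490). Lowering.

arm_command:
  increments:
    - [0, [-0.001, 0.001, 0.012], [0, 0, 0]]
    - [0, [0, 0, 0.01], [0, 0, 0]]
    - [0, [0, 0, 0.004], [0, 0, 0]]
    - [0, [0, 0, 0], [0, 0, 0]]

```text
time: 27.45
tcp_pos: [597.4, 27.2, 45.3]
eef_rot: [[-0.995, 0.096, -0.0], [0.096, 0.995, 0.0], [0.0, -0.0, -1.0]]
force: [1.5, 0.1, -0.5]
width: 46.7
finger_force: 31.3
```

arm_command:
  increments:
    - [0, [0, 0, 0.002], [0, 0, 0]]
    - [0, [0, 0, 0], [0, 0, 0]]

```text
time: 27.7
tcp_pos: [597.5, 27.3, 43.4]
eef_rot: [[-0.995, 0.096, 0.0], [0.096, 0.995, 0.0], [-0.0, 0.0, -1.0]]
force: [0.3, -0.5, -1.6]
width: 46.7
finger_force: 31.3
```

arm_command:
  increments:
    - [0, [0, 0, 0.002], [0, 0, 0]]
    - [0, [0, 0, 0], [0, 0, 0]]

```text
time: 27.95
tcp_pos: [597.4, 27.3, 41.2]
eef_rot: [[-0.995, 0.096, -0.0], [0.096, 0.995, 0.0], [0.0, -0.0, -1.0]]
force: [-0.2, 0.7, 0.1]
width: 46.5
finger_force: 31.3
```

arm_command:
  increments:
    - [0, [0, 0, 0.002], [0, 0, 0]]
    - [0, [0, 0, 0], [0, 0, 0]]

```text
time: 28.2
tcp_pos: [597.4, 27.3, 39.1]
eef_rot: [[-0.995, 0.096, -0.0], [0.096, 0.995, 0.0], [0.0, -0.0, -1.0]]
force: [-0.4, 1.0, -1.3]
width: 46.6
finger_force: 31.3
```

arm_command:
  increments:
    - [0, [0, 0, 0.001], [0, 0, 0]]
    - [0, [0, 0, 0], [0, 0, 0]]

```text
time: 28.45
tcp_pos: [597.5, 27.3, 38.4]
eef_rot: [[-0.995, 0.096, 0.0], [0.096, 0.995, 0.0], [-0.0, 0.0, -1.0]]
force: [-0.0, -0.8, 1.9]
width: 46.6
finger_force: 31.4
```

arm_command:
  increments:
    - [75, [0, 0, 0], [0, 0, 0]]
    - [75, [0, 0, 0], [0, 0, 0]]
    - [75, [0, 0, -0.01], [0, 0, 0]]
    - [75, [0, 0, -0.03], [0, 0, 0]]
    - [75, [0, 0, -0.035], [0, 0, 0]]

```text
time: 29.08
tcp_pos: [597.1, 27.3, 114.5]
eef_rot: [[-0.995, 0.096, -0.001], [0.096, 0.995, -0.0], [0.001, -0.0, -1.0]]
force: [0.7, -0.3, -0.2]
width: 64.1
finger_force: 0.0
```

arm_command:
  increments:
    - [75, [0, 0.02, -0.02], [0, 0, 0]]
    - [75, [0, 0.04, 0], [0, 0, 0]]
    - [75, [0, 0.04, 0], [0, 0, 0]]
    - [75, [0, 0.04, 0], [0, 0, 0]]
    - [75, [0, 0.04, 0], [0, 0, 0]]

```text
time: 29.7
tcp_pos: [614.8, 207.8, 134.2]
eef_rot: [[-0.995, 0.096, 0.001], [0.096, 0.995, 0.0], [-0.001, 0.0, -1.0]]
force: [0.9, -0.7, 0.5]
width: 64.4
finger_force: 0.0
```

arm_command:
  increments:
    - [75, [0, 0.02, 0], [0, 0, 0]]
    - [75, [0, 0, 0], [0, 0, 0]]
    - [75, [0, 0, 0], [0, 0, 0]]

```text
time: 30.08
tcp_pos: [616.6, 225.3, 133.5]
eef_rot: [[-0.995, 0.096, -0.0], [0.096, 0.995, -0.0], [-0.0, -0.0, -1.0]]
force: [0.1, -0.3, -0.3]
width: 63.9
finger_force: 0.0
```

```bash
python3 placed.py stopwatch x 597 27 -5
python3 - <<'E'
from h import *
p=vision.snapshot("scene");a=p[175:285,205:320,::-1];q=vision.snapshot("top");b=q[150:245,245:340,::-1]
a=cv2.resize(a,(418,400),interpolation=cv2.INTER_CUBIC);b=cv2.resize(b,(380,400),interpolation=cv2.INTER_CUBIC)
cv2.imwrite("pics/c7.png",np.hstack([a,b]))
for k,w in (("round_tin",(443,302)),("empty_cup",(566,-280))):
    for n in CAM:
        t=proj(n,[[*w,15]])[0];m=[s["pixels"] for s in vision.silhouettes(k,n) if np.hypot(*(np.array(s["extent"][:2])-t))<20]
        if m: print(k,n,np.round(fit(k,{n:m[0]},(*w,0),yaw=False)[:2],1))
E
```

```text
scene z0 3 [588.5  27.4] yaw 19.2 cost 69.1 area 413
scene z0 7 [590.8  27.7] yaw -6.6 cost 44.0 area 413
scene z0 15 [595.3  28.3] yaw -5.4 cost 48.4 area 413
top z0 3 [596.8  28.8] yaw -8.6 cost 20.7 area 279
top z0 7 [595.5  28.6] yaw -6.6 cost 20.0 area 279
top z0 15 [593.8  28.6] yaw -7.9 cost 23.5 area 279
30.275 [616.7 225.4 133.5]
empty_cup scene [ 560.  -275.6]
```

View pics/c7.png

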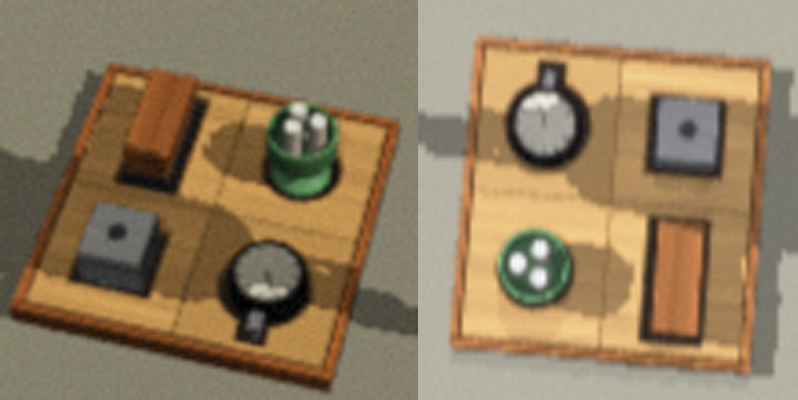

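All four things sit in their pockets. In the top half, the stopwatch is at (545,125) with its button in the notch, the tin at (686,132), the cup at (535,265) and the duster at (677,280). The empty cup is unmoved, and the arm stayed well clear of the round tin. Handing in.

```bash
python3 -c "
from rig import robot
print(robot.sign_off())"
```

```text
the job is handed in; nothing more can be done
None
```

I packed the stopwatch, square tin, chalk cup and duster into their pockets, let them go and handed the job in at about 30 s on the robot's clock. The last pictures show all four in place. The empty cup measured unmoved; the round tin was not re-measured, but the arm never went near it, and no verdict came back.

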